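Switch the test box off and turn the status flag to green

TASK

The pressure test is over, so make the station safe: press the black rocker on the grey test box over to off (the end nearest the front edge of its sloping panel), then flip the hinged status flag right over its pivot so that its green face lies up, flat on the other side of the stand. Do it with the fingertips only: pinch and lift nothing, do not force the flag, do not shift or tip the flag stand, keep the red toggle guard shut, leave everything else where it is and draw the hand clear.

Things in the scene. Friction and masses are not known exactly. Their poses are not given: they have to be found in the camera images.
- test_box: grey sloping console, fixed, 180 (x) by 200 (y) mm. Origin: centre of its underside; the low front edge (55 mm high) faces its own -x; the panel rises at 0.20 rad towards +x to a flat top 83 mm high. Black rocker at its own y +45 mm, red toggle guard at y -45 mm (25 mm high over the panel).
- rocker (a joint): black rocker, 44 mm along the slope, 24 mm wide, pivot across the slope at its middle, 9 mm above the panel. 0 = on (lower end stands 7.5 mm up), 0.35 rad = off (lower end, towards the front, fully down, level with the pivot). Friction 0.04 N m, no spring: it stays where it is left; 2 to 4 N on the low end moves it.
- rocker_off (a point): point on the top face of the rocker's lower (off) half, 18 mm from the pivot; it sinks 6 mm as the rocker is pressed off. It moves with the rocker.
- guard (a joint): red hinged guard, 62 by 20 by 22 mm, over the toggle on the test box; 0 = shut, positive = opening upward. Hinge friction 0.03 N m.
- flag_stand: loose stand of the status flag, 1.2 to 1.7 kg. Foot 150 (x) by 110 (y) by 12 mm, column 26 mm thick, deck 150 (x) by 112 (y) mm, its top 85 mm up. Origin: centre of the underside. The hinge runs along its own y across the middle of the deck. The flag starts on the -x half (to the robot's right), red up, and belongs, flipped, on the +x half, green up.
- flag_hinge (a point): middle of the flag's hinge line, at x 0, y 0, z 88 mm of the stand's frame. The flag is a rigid plate, 4 mm thick (mid-plane on the hinge), 104 mm wide, 75 mm long from the hinge, red on one face and green on the other, with a black finger tab 44 mm wide running on from 75 to 100 mm.
- flag (a joint): angle of the flag, 0 = flat on the stand's -x half, red up; 1.57 = upright; 3.14 = flat on the +x half, green up (end stop). Starts at 0 to 0.12. Stiff hinge, friction 0.04 N m, more than the flag's weight: it stays at any angle where it is left, so it must be pushed all the way; about 1 N at the tab moves it.
- flag_tab (a point): middle of the flag's free edge, the end of its tab, 100 mm from the hinge; moves with the flag. The tab overhangs the deck by 25 mm with free space below it, down to the foot (12 mm high) and the bench, so a fingertip reaches under it from outside.
- sensor: bystander: cream ceramic pressure sensor, 38 mm diameter, 34 mm high, standing. Origin: centre of the underside.
- bolt: bystander: steel jaw bolt standing on its 24 mm hexagon head, 55 mm high. Origin: centre of the underside.
- manifold: bystander: brass manifold block, 50 by 70 by 40 mm with two 10 mm ports on top. Origin: centre of the underside.
- finger_pad: bystander: orange ribbed polymer finger pad, 62 by 32 by 15 mm. Origin: centre of the underside.
- wrench: bystander: spanner 190 mm long, lying. Origin: centre of its underside.
- jaw_plate: bystander: serrated aluminium jaw plate, 40 by 95 by 13 mm, lying. Origin: centre of the underside.

How it is judged:
By the outcome, as a careful person would: the job done as asked, in the order asked, and still so for the second after the job is handed in, with the robot touching nothing.
It also fails if it takes over 59 s, if anything falls off the work surface, if the arm or the gripper's body presses on something with over 40 N, if the wrist force passes 120 N, or if a joint passes its speed limit or range.

ROBOT

A 7-joint arm with a two-finger parallel gripper is mounted at the origin on the work surface. World frame = base frame: x ahead of the robot, y to its left, z up, the work surface at z = 0. Lengths are in m, angles in rad, forces in N, time in s.
With the tool pointing down it reaches from about 0.35 to 0.9 m from the base axis. Payload 8.1 kg.
Tool frame: the origin (TCP) lies at the very end of the fingers, on their centre line; the grasp point (between the pads) lies 19 mm behind it (r.grasp_offset is the distance from the TCP to the grasp point, in m); z points along the fingers, y is the direction in which the jaws open and shut (so a half turn about z gives the same grasp; the last joint's range is limited). The gripper opens to 92 mm and grips with 3 to 60 N. Pads are 19 mm wide; open, the fingers measure 130 mm over their backs; the gripper's body (75 mm by 190 mm) begins 47 mm behind the grasp point.
Start: joints at [-1.417, 0.434, 0.025, 1.573, -0.012, 1.134, -0.075], TCP at [0.159, 0.605, 0.227] pointing down, gripper open.
Joint ranges: [-2.62, 2.62], [-0.44, 2.09], [-1.27, 1.32], [0.08, 2.57], [-1.32, 4.46], [0.12, 2], [-2.74, 2.74]. Speed limits (rad/s): [2.22, 2.22, 3.01, 3.01, 3.14, 3.14, 3.14].

INTERFACE

Orientations are given as a rotation vector (axis times angle).
In Python, from plant import observe, imaging, workorder, r gives the robot as it stands. The module is installed in compiled form; this text tells all that it offers.
- The arm moves only by the shell command python3 -m handwheel 'ROWS' [FORCE]. ROWS is JSON, one flat list of numbers, 7 for each row, row after row: the turn, a rotation vector about the world's x, y, z in degrees, then the shift along the world's x, y, z in cm, then the opening, from 0 (shut) to 1 (fully open). A call has 1 to 8 rows; each row is the pose to reach, as a shift and turn from the pose commanded when the call began; what a row does not reach only later rows make up. A row lasts 1/8 s, in which the tool goes at most 62.5 mm and 10.7 degrees, less where a joint would pass 70% of its speed; a pose out of reach is approached as far as the arm can. A call with a gripper value outside its range is refused whole. The fingers move at their own pace and stop on an object; FORCE is the grip in N (left out, the last holds). Time passes only in rows, so rows that repeat a pose let the fingers close. It gives the time, the measured TCP pose, the force and the opening at its end, in the units of the state.
- observe(): the state, without advancing time (a new reading comes with each control period).
- imaging.grab_frame(name): name is "scene" or "top" or "wrist"; returns a dict with "pixels" (400x640x3 uint8, red, green, blue), "mtx" (3x3 intrinsics, pixels), "R" (3x3) and "t" (3): a world point X has camera coordinates R X + t; the wrist camera has in their place "tool_from_camera" (4x4, takes a point from camera to tool coordinates, whose origin is the TCP and whose axes are the flange's). Camera axes: x right, y down, z forward; pixel columns grow to the right and rows downward; lengths in m; the calibration is good to about 2 mm. A picture is of the moment at which its call begins: read the wrist's pose just before it. There is no depth.
- workorder.close_job(): hands the job in, once; it reports no verdict.
The state is a dict: "time": time; "joint_pos": joint angles; "dq": joint speeds; "joint_torque": joint torques, N m; "eef_pos": TCP position; "ee_rot": TCP orientation; "wrist_force": force on the tool from outside, world axes, zero at the start; "torque": the same for the moment, N m; "opening": opening from 0.0 (shut) to 1.0 (fully open).
Only numpy, scipy, OpenCV 4.12 (cv2) and the standard library are available. Lean on these libraries where they do the work, as an engineer would, in place of code of your own. Each camera call takes 0.05 s, during which the arm holds its last target. There are 200 camera calls.

## Working session

There is one attempt and no reset: what is moved stays moved. The work goes in short steps, Python scripts to look and compute and a shell command to move; the robot and the scene stay as the last step left them, time stands still between calls to the robot, and variables do not carry over. Pictures are saved under pics/ and viewed, about 8 in all and at most 12, crops included, and the job is handed in when it is done.

```bash
mkdir -p pics; python3 - <<'E'
from plant import observe, imaging, r
import cv2,numpy as np
s=observe(); print({k:np.round(s[k],3) for k in ('time','eef_pos','ee_rot','opening','wrist_force')})
for n in('scene','top'):
    f=imaging.grab_frame(n); cv2.imwrite(f'pics/{n}0.png',f['pixels'][...,::-1]); np.savez(f'pics/{n}0.npz',**{k:f[k] for k in('mtx','R','t','pixels')})
    print(n,np.round(f['mtx'],1).tolist(),'cam pos',np.round(-f['R'].T@f['t'],3), np.round(f['R'],2).tolist())
E
```

```text
{'time': np.float64(0.0), 'eef_pos': array([0.159, 0.604, 0.226]), 'ee_rot': array([-4.020e-01, -3.116e+00,  3.000e-03]), 'opening': np.float64(1.002), 'wrist_force': array([-0.798, -0.827, -0.038])}
scene [[450.6, 0.0, 317.1], [0.0, 450.6, 194.9], [0.0, 0.0, 1.0]] cam pos [ 1.149 -0.579  1.056] [[0.76, 0.65, -0.02], [0.49, -0.59, -0.64], [-0.43, 0.48, -0.77]]
top [[401.1, 0.0, 324.3], [0.0, 401.1, 196.5], [0.0, 0.0, 1.0]] cam pos [ 0.473 -0.005  1.404] [[-0.01, -1.0, -0.01], [-1.0, 0.01, -0.1], [0.1, 0.0, -1.0]]
```

View pics/top0.png

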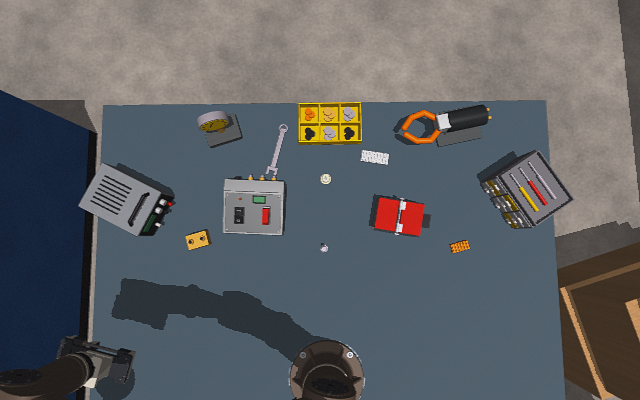

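View pics/scene0.png

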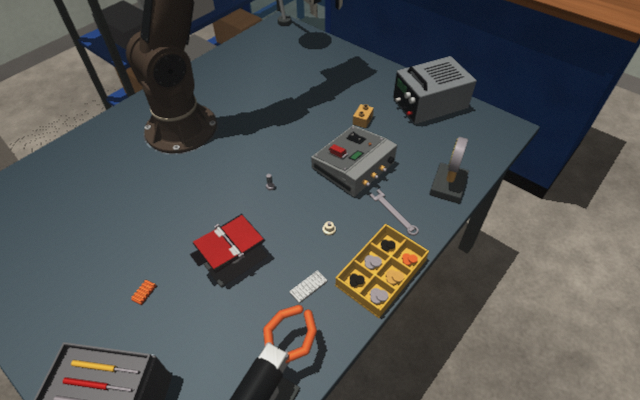

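Top view: box at (254,207) with rocker at (239,215), guard at (266,215); flag stand at (400,216), with its tab to the right at (427,220). Scene view: guard at (338,150), rocker at (356,138), stand at (229,243). Next I'll measure them.

```bash
cat > h.py <<'E'
import numpy as np,cv2
def load(n): return dict(np.load(f'pics/{n}.npz'))
def ray(f,uv,z):
    uv=np.atleast_2d(np.asarray(uv,float)); d=np.c_[(uv-f['mtx'][:2,2])/[f['mtx'][0,0],f['mtx'][1,1]],np.ones(len(uv))]@f['R']
    c=-f['R'].T@f['t']; return c+d*((np.asarray(z)-c[2])/d[:,2])[:,None]
def tri(f1,u1,f2,u2):
    P=[f['mtx']@np.c_[f['R'],f['t']] for f in(f1,f2)]
    X=cv2.triangulatePoints(P[0],P[1],np.float64(u1).reshape(2,1),np.float64(u2).reshape(2,1)).ravel(); return X[:3]/X[3]
def proj(f,X): 
    p=(np.atleast_2d(X)@f['R'].T+f['t'])@f['mtx'].T; return p[:,:2]/p[:,2:]
def blobs(m,mn=20):
    n,l,s,c=cv2.connectedComponentsWithStats(m.astype(np.uint8)); return [(s[i,4],c[i],cv2.minAreaRect(np.argwhere(l==i)[:,::-1].astype(np.float32))) for i in range(1,n) if s[i,4]>=mn]
E
python3 - <<'E'
from h import *
for n,rois in(('top0',((215,170,295,245),(365,185,440,245))),('scene0',((305,120,405,195),(185,205,270,285)))):
    f=load(n);im=f['pixels'].astype(int);R,G,B=im[...,0],im[...,1],im[...,2]
    red=(R>120)&(G<70)&(B<70); blk=(R<45)&(G<45)&(B<45)
    for x0,y0,x1,y1 in rois:
        for nm,m in(('red',red),('blk',blk)):
            k=np.zeros_like(m);k[y0:y1,x0:x1]=m[y0:y1,x0:x1]
            for b in blobs(k): print(n,nm,b[0],np.round(b[1],1),np.round(cv2.boxPoints(b[2]),1).tolist())
    ims=[cv2.resize(f['pixels'][y0:y1,x0:x1,::-1],(400,300),interpolation=cv2.INTER_CUBIC) for x0,y0,x1,y1 in rois]
    cv2.imwrite(f'pics/c_{n}.png',np.hstack(ims))
cv2.imwrite('pics/c.png',np.vstack([cv2.imread('pics/c_top0.png'),cv2.imread('pics/c_scene0.png')]))
E
```

```text
top0 red 89 [264.9 216.3] [[261.29998779296875, 223.89999389648438], [262.6000061035156, 208.60000610351562], [268.20001220703125, 209.0], [267.0, 224.3000030517578]]
top0 blk 61 [237.9 216.9] [[234.0, 207.0], [242.0, 207.0], [242.0, 222.0], [234.0, 222.0]]
top0 blk 31 [283.4 217.3] [[283.0, 207.0], [284.0, 207.0], [284.0, 230.0], [283.0, 230.0]]
top0 red 632 [386.5 214. ] [[374.1000061035156, 227.6999969482422], [378.79998779296875, 197.10000610351562], [399.0, 200.1999969482422], [394.29998779296875, 230.8000030517578]]
top0 red 628 [412.2 218.2] [[398.3999938964844, 232.3000030517578], [403.1000061035156, 200.6999969482422], [424.29998779296875, 203.8000030517578], [419.6000061035156, 235.39999389648438]]
scene0 red 64 [337.1 148. ] [[329.70001220703125, 147.60000610351562], [331.70001220703125, 143.0], [344.29998779296875, 148.39999389648438], [342.29998779296875, 153.0]]
scene0 blk 96 [355.6 138.2] [[347.0, 138.0], [350.6000061035156, 130.8000030517578], [364.6000061035156, 137.8000030517578], [361.0, 145.0]]
scene0 blk 250 [380.5 176.2] [[358.0, 194.0], [390.5, 155.0], [400.200
[... 249 characters left out ...]
351562, 227.60000610351562], [240.5, 211.39999389648438], [262.6000061035156, 237.89999389648438], [243.1999969482422, 254.0]]
scene0 red 835 [213.8 248.7] [[192.8000030517578, 241.6999969482422], [214.10000610351562, 225.3000030517578], [236.39999389648438, 254.1999969482422], [215.10000610351562, 270.6000061035156]]
scene0 blk 1240 [240.4 266.1] [[204.89999389648438, 271.29998779296875], [263.79998779296875, 239.60000610351562], [275.8999938964844, 262.1000061035156], [217.10000610351562, 293.79998779296875]]
scene0 blk 129 [198.1 257.7] [[190.10000610351562, 254.39999389648438], [197.60000610351562, 249.0], [206.10000610351562, 260.8999938964844], [198.60000610351562, 266.29998779296875]]
```

View pics/c.png

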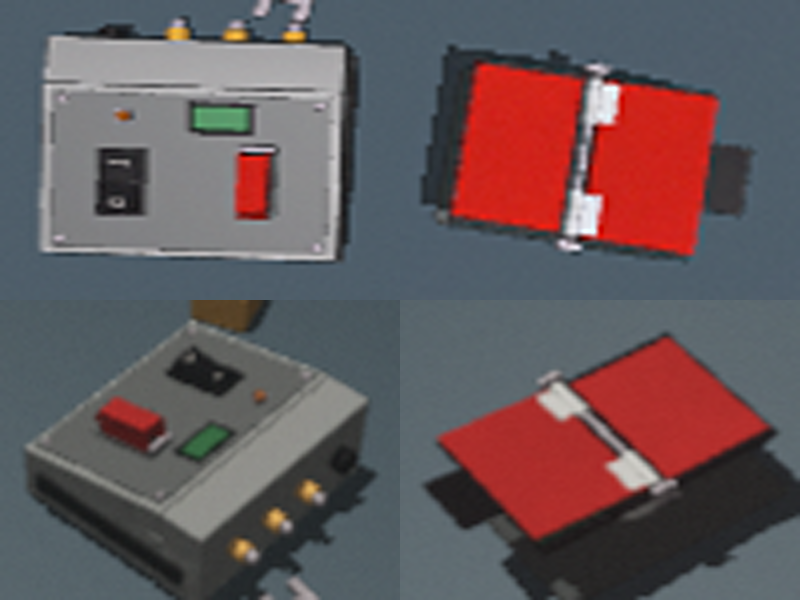

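Crops: rocker centre at (239.3,215.6) in top and (356.2,137.8) in scene. Its upper end sits low and its lower end high (on). The hinge end knobs are at (402.1,198.6) and (396.9,233.8) in top, and (216.9,225.8)/(240.9,254.9) in scene; the guard is shut.

```bash
python3 - <<'E'
from h import *
T,S=load('top0'),load('scene0')
p=lambda *a:print(*[np.round(x,4) if not isinstance(x,str) else x for x in a])
p('rocker tri',tri(T,(239.3,215.6),S,(356.2,137.8)))
# scene: the hinge end with smaller row is farther from camera
a=(402.1,198.6);b=(396.9,233.8);c=(216.9,225.8);d=(240.9,254.9)
p('hinge tri',tri(T,a,S,d),tri(T,b,S,c))
H=ray(T,[a,b],.088);p('hinge ray top',H,H.mean(0)); H2=ray(S,[d,c],.088);p('scene',H2,H2.mean(0))
for q,z in(([[374.1,227.7],[378.8,197.1],[399,200.2],[394.3,230.8]],.087),([[398.4,232.3],[403.1,200.7],[424.3,203.8],[419.6,235.4]],.091)): p('red',ray(T,q,z))
# tab end edge corners in top crop
q=[(365+(752-400)/5.333,185+147/5),(365+(745-400)/5.333,185+216/5)]; p('tab end',ray(T,q,.088))
# box corners: front-left bottom panel corner & top right
q=[(215+40/5,170+252/4),(215+335/5,170+260/4)];p('box front top edge z.055',ray(T,q,.055))
q=[(215+48/5,170+37/4),(215+347/5,170+42/4)];p('box back top edge z.083',ray(T,q,.083))
p('rocker rect top',ray(T,[(215+96/5,170+148/4),(215+147/5,170+148/4),(215+147/5,170+216/4),(215+96/5,170+216/4)],.078))
E
```

```text
rocker tri [0.5461 0.2852 0.072 ]
hinge tri [ 0.5949 -0.2542  0.0907] [ 0.4802 -0.2336  0.0914]
hinge ray top [[ 0.5948 -0.2553  0.088 ]
 [ 0.4796 -0.235   0.088 ]] [ 0.5372 -0.2451  0.088 ]
scene [[ 0.5937 -0.2529  0.088 ]
 [ 0.4785 -0.2318  0.088 ]] [ 0.5361 -0.2423  0.088 ]
red [[ 0.5002 -0.1612  0.087 ]
 [ 0.6006 -0.1789  0.087 ]
 [ 0.5897 -0.2451  0.087 ]
 [ 0.4894 -0.2269  0.087 ]]
red [[ 0.4844 -0.2395  0.091 ]
 [ 0.5875 -0.2578  0.091 ]
 [ 0.5766 -0.3269  0.091 ]
 [ 0.4737 -0.3081  0.091 ]]
tab end [[ 0.5418 -0.3484  0.088 ]
 [ 0.4968 -0.3425  0.088 ]]
box front top edge z.055 [[0.488  0.3417 0.055 ]
 [0.4794 0.1438 0.055 ]]
box back top edge z.083 [[0.6658 0.332  0.083 ]
 [0.6596 0.1329 0.083 ]]
rocker rect top [[0.5733 0.3    0.078 ]
 [0.5729 0.2661 0.078 ]
 [0.5167 0.2655 0.078 ]
 [0.517  0.2992 0.078 ]]
```

```bash
python3 -m handwheel '[0,0,0,4,-4,0,0.5, 0,0,0,8,-8,0,0, 0,-3,3,13,-12,0,0, 0,-6,6,18,-16,0,0, -1,-9,9,23,-20,0,0, -1.3,-11.5,12.6,28,-24,0,0, -1.3,-11.5,12.6,33,-28,-3,0, -1.3,-11.5,12.6,36.7,-32,-6,0]' 20; python3 -m handwheel '[0,0,0,0,0,0,0, 0,0,0,0,0,0,0]'
python3 -c "
from plant import observe
from scipy.spatial.transform import Rotation as R
s=observe();print(R.from_rotvec(s['ee_rot']).as_matrix().round(3).tolist())"
```

```text
time: 1.1
eef_pos: [0.5191, 0.2921, 0.1729]
ee_rot: [0.053, 2.938, 0.006]
wrist_force: [0.3, 1.4, 0.2]
opening: 0.178
time: 1.35
eef_pos: [0.5171, 0.2932, 0.1727]
ee_rot: [0.054, 2.94, 0.005]
wrist_force: [-0.8, -0.4, 0.2]
opening: 0.011
[[-0.979, 0.036, 0.199], [0.036, 0.999, -0.001], [-0.199, 0.007, -0.98]]
```

```bash
python3 -m handwheel '[0,0,0,0.3,-0.9,-2,0, 0,0,0,0.3,-0.9,-5,0, 0,0,0,0.3,-0.9,-7,0, 0,0,0,0.3,-0.9,-7,0]'
cat > snap.py <<'E'
import sys; from h import *; from plant import imaging,observe
# snap.py outname x0 y0 x1 y1 (scene crop) [x0 y0 x1 y1 (top crop)]
a=list(map(int,sys.argv[2:])); out=[]
for n,i in(('scene',0),('top',4)):
    if len(a)<i+4: break
    f=imaging.grab_frame(n); np.savez(f'pics/{n}_{sys.argv[1]}.npz',**{k:f[k] for k in('mtx','R','t','pixels')})
    x0,y0,x1,y1=a[i:i+4]; im=f['pixels'][y0:y1,x0:x1,::-1]; out.append(cv2.resize(im,(400,int(400*(y1-y0)/(x1-x0))),interpolation=cv2.INTER_CUBIC))
    print(n,'tcp px',proj(f,observe()['eef_pos']).round(1))
h=max(o.shape[0] for o in out); cv2.imwrite(f'pics/{sys.argv[1]}.png',np.hstack([cv2.copyMakeBorder(o,0,h-o.shape[0],0,0,0) for o in out]))
E
python3 snap.py press0 305 100 405 200 215 170 295 250
```

```text
time: 1.85
eef_pos: [0.5188, 0.2854, 0.1022]
ee_rot: [0.049, 2.942, 0.004]
wrist_force: [-0.3, 0.1, 0.2]
opening: 0.003
scene tcp px [[349.6 126.8]]
top tcp px [[236.6 222.7]]
```

View pics/press0.png

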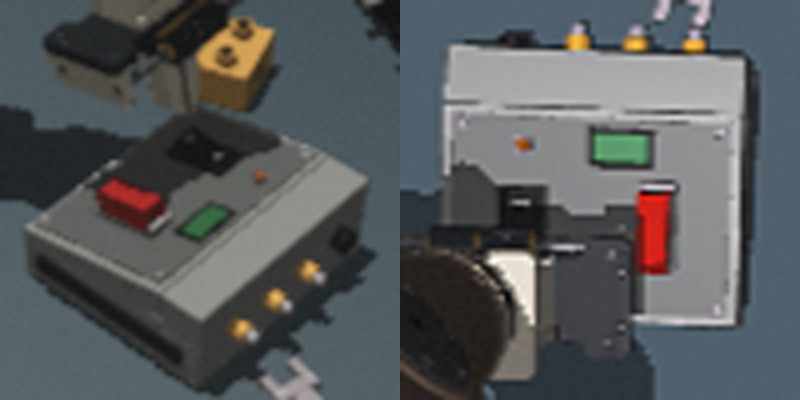

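The picture shows the fingertips above the lower half of the rocker and the guard untouched. Now I'll press.

```bash
python3 -m handwheel '[0,0,0,0.3,-0.1,-1,0, 0,0,0,0.5,-0.1,-2,0, 0,0,0,0.5,-0.1,-2,0]'; python3 -m handwheel '[0,0,0,0.05,0,-0.2,0, 0,0,0,0.1,0,-0.4,0, 0,0,0,0.1,0,-0.4,0]' ; python3 -m handwheel '[0,0,0,0.05,0,-0.15,0, 0,0,0,0.08,0,-0.3,0, 0,0,0,0.08,0,-0.3,0]'
```

```text
time: 2.33
eef_pos: [0.5252, 0.2824, 0.082]
ee_rot: [0.054, 2.941, 0.003]
wrist_force: [0.2, -0.4, 0.1]
opening: 0.003
time: 2.7
eef_pos: [0.5264, 0.283, 0.079]
ee_rot: [0.053, 2.94, 0.005]
wrist_force: [-1.2, 1.1, 1.0]
opening: 0.003
time: 3.08
eef_pos: [0.5273, 0.283, 0.0759]
ee_rot: [0.053, 2.94, 0.005]
wrist_force: [-1.0, 0.8, 0.4]
opening: 0.007
```

```bash
for i in 1 2; do python3 -m handwheel '[0,0,0,0.02,0,-0.1,0, 0,0,0,0.04,0,-0.2,0, 0,0,0,0.04,0,-0.2,0]'; done
```

```text
time: 3.45
eef_pos: [0.5278, 0.283, 0.0739]
ee_rot: [0.053, 2.939, 0.005]
wrist_force: [-1.5, -0.3, 0.5]
opening: 0.008
time: 3.82
eef_pos: [0.5281, 0.283, 0.0729]
ee_rot: [0.053, 2.939, 0.005]
wrist_force: [-7.3, -2.6, 14.9]
opening: 0.007
```

```bash
python3 -m handwheel '[0,0,0,0.02,0,-0.05,0, 0,0,0,-0.4,0,2,0, 0,0,0,-1,0,6,0, 0,0,0,-1,-6,12,0, 0,0,0,-1,-12,15,0, 0,0,0,-1,-18,15,0, 0,0,0,-1,-24,15,0, 0,0,0,-1,-30,15,0]'; python3 snap.py press1 305 110 405 200 215 170 295 245
```

```text
time: 4.82
eef_pos: [0.5183, -0.0035, 0.2226]
ee_rot: [0.053, 2.938, 0.005]
wrist_force: [1.5, 0.8, -1.0]
opening: 0.002
scene tcp px [[280.4 151.4]]
top tcp px [[327.8 221.2]]
```

View pics/press1.png

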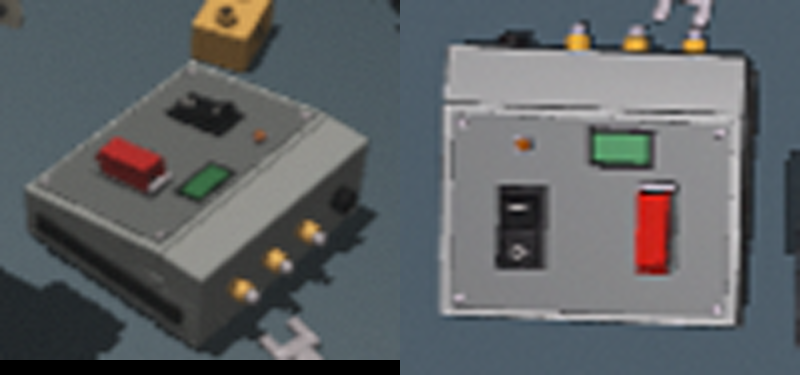

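Rocker: its upper half now stands up and its lower half lies level, so it is off. The guard is unchanged. Next I'll compute the tool turn for the flag.

```bash
cat >> h.py <<'E'
H=np.array([.5365,-.244]);e=np.array([np.sin(np.radians(10)),np.cos(np.radians(10))])
def W(s,z): return np.r_[H+s*e,z]
E
python3 - <<'E'
from h import *; from plant import observe
from scipy.spatial.transform import Rotation as R
s=observe();C=R.from_rotvec(s['ee_rot']);print(s['joint_pos'].round(2))
h=np.array([e[1],-e[0],0]);E3=np.r_[e,0]
for t in(35,45,55):
  d=np.sin(np.radians(t))*E3-np.array([0,0,np.cos(np.radians(t))])
  for sg in(1,-1):
    y=sg*h;x=np.cross(y,d);T=R.from_matrix(np.c_[x,y,d]);print(t,sg,(T*C.inv()).as_rotvec(degrees=True).round(1))
print('shift to s=-.17,z=.2',((W(-.17,.2)-s['eef_pos'])*100).round(1))
E
```

```text
[-0.34  0.14  0.27  2.03 -0.03  0.77  1.46]
35 1 [ 40.7  33.  -91.3]
35 -1 [ 15.7 -20.1  81.4]
45 1 [ 49.3  39.9 -88.4]
45 -1 [ 22.5 -28.6  80. ]
55 1 [ 57.9  46.7 -84.9]
55 -1 [ 29.3 -37.   78.3]
shift to s=-.17,z=.2 [ -1.1 -40.2  -2.2]
```

```bash
python3 -m handwheel '[4.5,3.6,-8,0,-5,1,0, 9,7.2,-16,0,-10,2,0, 13.5,10.8,-24,0,-15,3,0, 18,14.4,-32,0,-20,3,0, 22.5,18,-40,0,-25,3,0, 27,21.6,-48,0,-30,3,0, 31.5,25.2,-56,0,-35,3,0, 36,28.8,-64,0,-40,3,0]';  python3 -m handwheel '[4.5,3.6,-8,0,0,0,0, 9,7.2,-16,0,0,0,0, 13.3,11.1,-24.4,0,0,0,0, 13.3,11.1,-24.4,0,0,0,0, 13.3,11.1,-24.4,0,0,0,0]'
python3 - <<'E'
from h import *; from plant import observe
from scipy.spatial.transform import Rotation as R
s=observe();print(s['joint_pos'].round(2));C=R.from_rotvec(s['ee_rot']).as_matrix();print(C.round(3))
for a in((-.17,.2),(-.135,.065)):print(((W(*a)-s['eef_pos'])*100).round(1))
E
```

```text
time: 5.92
eef_pos: [0.5187, -0.4024, 0.2513]
ee_rot: [-1.594, -2.232, -0.669]
wrist_force: [1.7, 0.3, 0.5]
opening: 0.007
time: 6.55
eef_pos: [0.5186, -0.401, 0.2519]
ee_rot: [-1.928, -1.637, -0.807]
wrist_force: [-0.4, -0.8, 0.5]
opening: 0.004
[ 0.61  0.86  0.6   1.13 -0.89  1.93  1.  ]
[[ 0.11   0.986  0.128]
 [ 0.701 -0.168  0.693]
 [ 0.704  0.013 -0.71 ]]
[-1.2 -1.  -5.2]
[ -0.6   2.4 -18.7]
```

```bash
python3 -m handwheel '[0,0,0,-0.6,1,-4,0, 0,0,0,-0.6,1,-9,0, 0,0,0,-0.6,2.2,-14,0, 0,0,0,-0.6,2.2,-19,0, 0,0,0,-0.6,2.2,-19,0, 0,0,0,-0.6,2.2,-19,0]'; python3 snap.py flag0 165 205 285 295 365 185 460 255
python3 - <<'E'
from h import *; from plant import observe
from scipy.spatial.transform import Rotation as R
s=observe();print(s['joint_pos'].round(2));C=R.from_rotvec(s['ee_rot']).as_matrix();print(C[:,2].round(3)); p=s['eef_pos'];print('s',(p[:2]-H)@e,'off',(p[:2]-H)@[e[1],-e[0]],p[2])
E
```

```text
time: 7.3
eef_pos: [0.513, -0.3799, 0.064]
ee_rot: [-1.931, -1.635, -0.808]
wrist_force: [0.0, -0.8, 0.7]
opening: 0.008
scene tcp px [[182.9 275.5]]
top tcp px [[439.1 223.3]]
[ 0.59  1.01  0.56  1.33 -0.92  1.67  1.2 ]
[ 0.13   0.691 -0.711]
s -0.13844552054356968 off 0.0005634636170837014 0.06449257987370605
```

View pics/flag0.png

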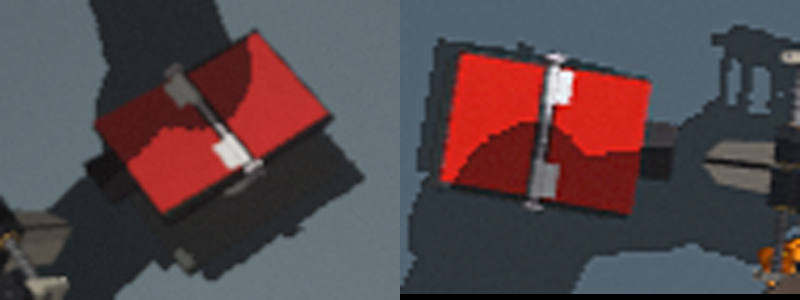

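```bash
python3 - <<'E'
from h import *; from plant import observe
d=np.array([.7,-.71]);n=np.array([.71,.7]);a=.0095
p=observe()['eef_pos'];prev=W((p[:2]-H)@e,p[2])
for k,th in enumerate([-12,0,8,16,24,32,40,48,56,64,72,80,88,96,104,112,120,128,136,144,152,160,168,174,180]):
    t=np.radians(th);u=np.array([-np.cos(t),np.sin(t)]);w=np.array([-np.sin(t),-np.cos(t)])
    if th<=45: l=.010+.015*max(th,0)/45; c=.1*u+.002*w+l*d-a*n
    else:
        f=np.clip((th-125)/20,0,1); c=.075*u+.002*w-a*n*(1-2*f)
    q=W(c[0],.088+c[1]); print(th,c.round(3),'tot',((q-p)*100).round(2))
E
```

```text
-12 [-0.097 -0.036] tot [ 0.66  4.08 -1.3 ]
0 [-0.1   -0.016] tot [0.62 3.82 0.78]
8 [-0.097 -0.004] tot [0.66 4.07 1.98]
16 [-0.093  0.008] tot [0.74 4.52 3.16]
24 [-0.086  0.019] tot [0.85 5.14 4.29]
32 [-0.078  0.03 ] tot [0.99 5.95 5.35]
40 [-0.068  0.04 ] tot [1.16 6.92 6.3 ]
48 [-0.058  0.048] tot [1.33 7.89 7.13]
56 [-0.05   0.054] tot [1.47 8.69 7.79]
64 [-0.041  0.06 ] tot [1.63 9.56 8.34]
72 [-0.032  0.064] tot [ 1.8  10.51  8.76]
80 [-0.022  0.067] tot [ 1.97 11.5   9.04]
88 [-0.011  0.068] tot [ 2.15 12.53  9.17]
96 [-0.001  0.068] tot [ 2.33 13.56  9.17]
104 [0.009 0.067] tot [ 2.51 14.58  9.01]
112 [0.019 0.064] tot [ 2.69 15.56  8.71]
120 [0.029 0.059] tot [ 2.85 16.5   8.28]
128 [0.04  0.056] tot [ 3.04 17.57  7.92]
136 [0.053 0.054] tot [ 3.27 18.89  7.77]
144 [0.066 0.052] tot [ 3.49 20.1   7.52]
152 [0.072 0.044] tot [ 3.6  20.74  6.71]
160 [0.077 0.034] tot [ 3.68 21.18  5.77]
168 [0.08  0.024] tot [ 3.73 21.49  4.77]
174 [0.081 0.016] tot [ 3.76 21.63  4.  ]
180 [0.082 0.009] tot [ 3.77 21.69  3.22]
```

```bash
python3 -m handwheel '[0,0,0,0.1,0.4,-0.6,0, 0,0,0,0.35,2,-0.6,0, 0,0,0,0.5,3,-0.6,0, 0,0,0,0.65,3.9,-0.6,0, 0,0,0,0.65,3.9,-0.6,0]'; python3 -m handwheel '[0,0,0,0,0,0.7,0, 0,0,0,0,0,1.4,0, 0,0,0,0,0.1,2,0, 0,0,0,0,0.2,2.6,0, 0,0,0,0.1,0.6,3.8,0, 0,0,0,0.2,1.2,4.9,0, 0,0,0,0.2,1.2,4.9,0]'; python3 snap.py flag1 165 185 285 295 365 175 460 255
```

```text
time: 8.02
eef_pos: [0.519, -0.3396, 0.0562]
ee_rot: [-1.93, -1.632, -0.808]
wrist_force: [0.6, 0.2, -0.1]
opening: 0.004
time: 8.9
eef_pos: [0.5213, -0.3277, 0.1062]
ee_rot: [-1.93, -1.633, -0.809]
wrist_force: [0.1, 0.5, 0.7]
opening: 0.002
scene tcp px [[197.7 254.8]]
top tcp px [[426.2 220.7]]
```

View pics/flag1.png

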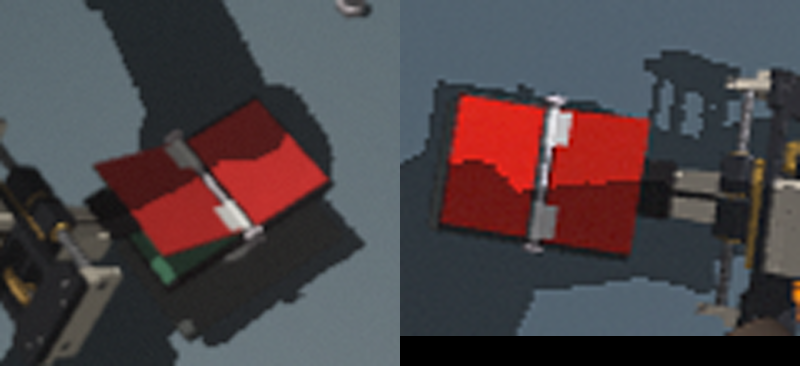

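The flag rises with the fingers: the green underside shows at (165,265) in the crop and the stand hasn't moved. I'll continue the arc.

```bash
python3 -m handwheel '[0,0,0,0.15,0.8,1.05,0, 0,0,0,0.3,1.8,2,0, 0,0,0,0.5,2.75,2.85,0, 0,0,0,0.6,3.55,3.5,0, 0,0,0,0.8,4.4,4.05,0, 0,0,0,0.95,5.4,4.5,0, 0,0,0,1.1,6.4,4.75,0, 0,0,0,1.3,7.4,4.9,0]'; python3 -m handwheel '[0,0,0,0.2,1,0,0, 0,0,0,0.35,2,-0.15,0, 0,0,0,0.55,3,-0.45,0, 0,0,0,0.7,3.95,-0.9,0, 0,0,0,0.7,3.95,-0.9,0]';python3 snap.py flag2 165 165 285 275 365 165 460 255
```

```text
time: 10.0
eef_pos: [0.5337, -0.2536, 0.1539]
ee_rot: [-1.931, -1.631, -0.808]
wrist_force: [0.6, -1.0, -0.4]
opening: 0.006
time: 10.62
eef_pos: [0.5407, -0.2136, 0.1445]
ee_rot: [-1.929, -1.631, -0.807]
wrist_force: [-0.6, 0.1, -0.4]
opening: 0.006
scene tcp px [[234.3 221.2]]
top tcp px [[393.1 214.2]]
```

View pics/flag2.png

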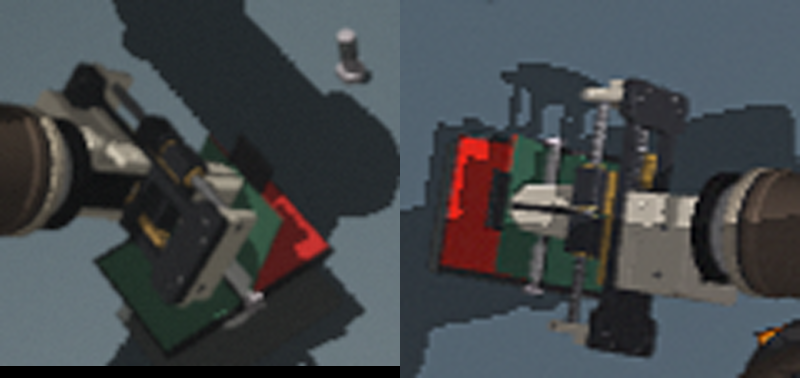

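```bash
python3 -m handwheel '[0,0,0,0.2,1,-0.1,0, 0,0,0,0.45,2.3,-0.2,0, 0,0,0,0.65,3.5,-0.5,0, 0,0,0,0.75,4.15,-1.3,0, 0,0,0,0.85,4.6,-2.2,0, 0,0,0,0.9,4.9,-3.2,0, 0,0,0,0.9,4.9,-3.2,0]'; python3 -m handwheel '[0,0,0,0,0.05,-0.3,0, 0,0,0,0,0.1,-0.6,0, 0,0,0,0,0.1,-0.6,0]'; python3 -m handwheel '[0,0,0,0,0,-0.2,0, 0,0,0,0,0,-0.4,0, 0,0,0,0,0,-0.4,0]'
```

```text
time: 11.6
eef_pos: [0.5492, -0.1655, 0.1117]
ee_rot: [-1.931, -1.629, -0.806]
wrist_force: [0.5, -0.0, 0.1]
opening: 0.004
time: 11.98
eef_pos: [0.5496, -0.165, 0.1067]
ee_rot: [-1.931, -1.631, -0.808]
wrist_force: [1.0, -0.4, -0.3]
opening: 0.009
time: 12.35
eef_pos: [0.5496, -0.1648, 0.1027]
ee_rot: [-1.931, -1.631, -0.807]
wrist_force: [-0.4, -0.3, 0.9]
opening: 0.004
```

```bash
for i in 1 2; do python3 -m handwheel '[0,0,0,0,0,-0.15,0, 0,0,0,0,0,-0.3,0, 0,0,0,0,0,-0.3,0]';done
```

```text
time: 12.72
eef_pos: [0.5496, -0.1648, 0.0997]
ee_rot: [-1.931, -1.631, -0.807]
wrist_force: [-0.2, 0.3, -0.3]
opening: 0.003
time: 13.1
eef_pos: [0.5497, -0.1648, 0.0971]
ee_rot: [-1.931, -1.631, -0.808]
wrist_force: [-0.5, 1.0, 3.4]
opening: 0.003
```

```bash
python3 -m handwheel '[0,0,0,0,0,1,0, 0,0,0,0,0,4,0, 0,0,0,0,-3,9,0, 0,0,0,-1,-8,14,0, 0,0,0,-4,-13,17,0, 0,0,0,-8,-18,18,0, 0,0,0,-12,-22,18,0, 0,0,0,-12,-22,18,0]'; python3 snap.py flag3 185 190 285 290 365 175 460 255; cp pics/scene_flag3.npz pics/e.npz
python3 - <<'E'
from h import *
for n in('top','scene'):
    A=load(n+'0')['pixels'].astype(int);B=load(n+'_flag3')['pixels'].astype(int)
    for nm,im in(('before',A),('after',B)):
        R,G,Bl=im[...,0],im[...,1],im[...,2]
        g=(G>R+20)&(G>Bl+8); g[:, :300]&=(n=='scene')
        for b in blobs(g,60): 
            print(n,nm,'green',b[0],b[1].round(1),cv2.boxPoints(b[2]).round(1).tolist())
            if n=='top': print(ray(load('top0'),cv2.boxPoints(b[2]),.09).round(4).tolist())
E
```

```text
time: 14.1
eef_pos: [0.4254, -0.3891, 0.2772]
ee_rot: [-1.941, -1.625, -0.805]
wrist_force: [0.1, -0.1, -1.0]
opening: 0.005
scene tcp px [[132.1 207.7]]
top tcp px [[463.6 251.2]]
top after green 635 [385.9 213.7] [[373.20001220703125, 227.6999969482422], [378.3999938964844, 196.39999389648438], [399.79998779296875, 200.0], [394.6000061035156, 231.3000030517578]]
[[0.5001, -0.158, 0.09], [0.6026, -0.1773, 0.09], [0.5901, -0.2473, 0.09], [0.4879, -0.2274, 0.09]]
top after green 637 [410.6 218.2] [[398.20001220703125, 231.89999389648438], [402.8999938964844, 201.1999969482422], [423.29998779296875, 204.3000030517578], [418.5, 235.10000610351562]]
[[0.4856, -0.2389, 0.09], [0.5859, -0.2572, 0.09], [0.575, -0.3237, 0.09], [0.4748, -0.3049, 0.09]]
scene after green 806 [242.4 231.5] [[220.10000610351562, 226.39999389648438], [240.3000030517578, 209.60000610351562], [263.29998779296875, 237.10000610351562], [243.10000610351562, 253.89999389648438]]
scene after green 886 [215.4 249.6] [[194.1999969482422, 243.3000030517578], [215.8000030517578, 227.10000610351562], [237.0, 255.3000030517578], [215.39999389648438, 271.5]]
```

View pics/flag3.png

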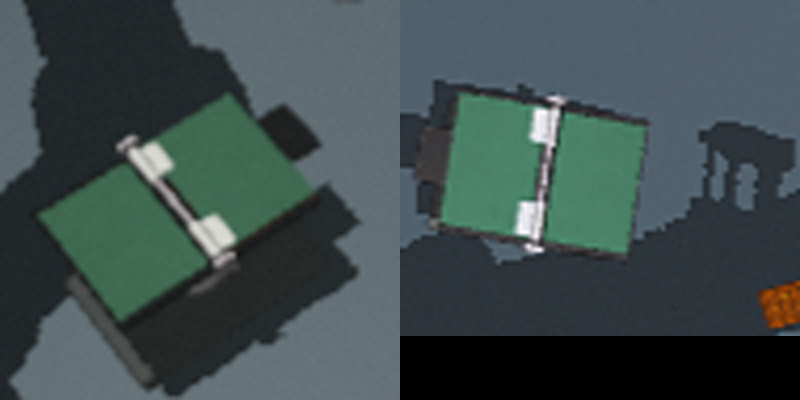

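Green is now up on the +y half with the tab beyond it, and the hinge knobs are at the same pixels as before (402,199)/(397,234). I'll check the outer edge height and whether the bystanders moved.

```bash
python3 - <<'E'
from h import *
T,S=load('top_flag3'),load('scene_flag3')
for a,b in(((378.4,196.4),(263.3,237.1)),((373.2,227.7),(240.3,209.6)),((399.8,200),(243.1,253.9)),((394.6,231.3),(220.1,226.4))): print(tri(T,a,S,b).round(4))
A=load('top0')['pixels'];B=T['pixels']
def m(im):
    im=im.astype(int);R,G,Bl=im[...,0],im[...,1],im[...,2]
    return {'orange':(R>150)&(G<140)&(Bl<60)&(R>G+60),'red':(R>120)&(G<70)&(Bl<70),'bright':(R>150)&(G>150)&(Bl>140),'brass':(R>130)&(G>100)&(Bl<90)}
for nm in m(A):
    for k,im in(('0',A),('1',B)):
        mm=m(im)[nm].copy(); mm[:130]=0; mm[270:]=0; mm[:,:175]=0; mm[:,475:]=0; mm[192:240,368:432]=0
        print(nm,k,[(int(b[0]),b[1].round(1).tolist()) for b in blobs(mm,8)])
E
```

```text
[ 0.6014 -0.1784  0.0911]
[ 0.498  -0.1589  0.1025]
[ 0.5919 -0.2468  0.0832]
[ 0.4875 -0.2278  0.0892]
orange 0 [(192, [422.5, 137.1]), (80, [264.8, 215.6]), (88, [459.8, 246.2])]
orange 1 [(192, [422.5, 137.1]), (80, [264.8, 215.6])]
red 0 [(89, [264.9, 216.3])]
red 1 [(91, [264.9, 216.4]), (87, [459.0, 246.0])]
bright 0 [(199, [276.4, 152.8]), (53, [330.3, 132.5]), (23, [327.0, 137.3]), (289, [374.7, 156.9]), (75, [325.4, 178.3]), (923, [254.6, 193.3]), (29, [324.2, 248.6])]
bright 1 [(202, [276.4, 152.8]), (54, [330.2, 132.4]), (24, [326.9, 137.2]), (291, [374.7, 156.9]), (75, [325.4, 178.3]), (953, [255.1, 193.8]), (29, [324.2, 248.6]), (32, [470.8, 248.5])]
brass 0 [(450, [327.6, 136.2]), (114, [423.0, 137.5]), (13, [250.0, 178.0]), (11, [261.4, 178.1]), (8, [273.5, 178.5]), (273, [196.7, 239.9]), (115, [460.0, 246.5])]
brass 1 [(452, [327.6, 136.2]), (121, [422.6, 137.4]), (9, [338.0, 144.0]), (14, [250.1, 177.9]), (12, [261.5, 178.0]), (8, [273.5, 178.5]), (274, [196.8, 239.9])]
```

Outer-edge heights scatter by ±1 cm from pixel noise. The pad's mask is also skewed because it lies in the hand's shadow. I'll move the hand farther off and recheck both.

```bash
python3 -m handwheel '[0,0,0,-3,5,3,0, 0,0,0,-6,10,6,0, 0,0,0,-8,15,8,0, 0,0,0,-8,20,8,0, 0,0,0,-8,26,8,0, 0,0,0,-8,32,8,0, 0,0,0,-8,32,8,0]'; python3 snap.py fin 185 190 285 290 365 175 460 255
python3 - <<'E'
from h import *
for n,box in(('top',(440,230,480,262)),('scene',(120,272,170,312))):
    for k in('0','_fin'):
        f=load(n+k);im=f['pixels'].astype(int);R,G,B=im[...,0],im[...,1],im[...,2];mm=(R>G+50)&(R>100);z=np.zeros_like(mm);x0,y0,x1,y1=box;z[y0:y1,x0:x1]=mm[y0:y1,x0:x1]
        print(n,k,[(int(b[0]),b[1].round(1).tolist()) for b in blobs(z)])
T,S=load('top_fin'),load('scene_fin')
# outer edge: fit lines to green mask edge; heights from scene rows of known XY
for f,F0 in((S,'scene'),):
    for z in(.085,.090,.095,.1): print(z,proj(f,[W(.075,z)+np.r_[np.array([e[1],-e[0]])*o,0] for o in(-.052,0,.052)]).round(1).tolist())
    im=f['pixels'].astype(int);g=(im[...,1]>im[...,0]+20)&(im[...,1]>im[...,2]+8);g[:190]=0;g[290:]=0;g[:,:185]=0;g[:,285:]=0
    for b in blobs(g,100):print(b[0],cv2.boxPoints(b[2]).round(1).tolist())
E
```

```text
time: 15.08
eef_pos: [0.3486, -0.0591, 0.3578]
ee_rot: [-1.92, -1.638, -0.808]
wrist_force: [0.6, -0.4, -0.3]
opening: 0.005
scene tcp px [[213.7  92.9]]
top tcp px [[349.7 284.6]]
top 0 [(161, [459.5, 246.3])]
top _fin [(162, [459.5, 246.3])]
scene 0 [(288, [142.5, 291.5])]
scene _fin [(290, [142.5, 291.5])]
0.085 [[241.7, 214.0], [252.4, 225.9], [263.7, 238.4]]
0.09 [[241.4, 212.9], [252.2, 224.8], [263.5, 237.3]]
0.095 [[241.1, 211.8], [252.0, 223.7], [263.3, 236.2]]
0.1 [[240.9, 210.6], [251.7, 222.6], [263.1, 235.1]]
805 [[220.10000610351562, 226.39999389648438], [240.1999969482422, 209.6999969482422], [263.20001220703125, 237.1999969482422], [243.10000610351562, 253.89999389648438]]
884 [[194.10000610351562, 243.39999389648438], [215.3000030517578, 227.10000610351562], [237.0, 255.3000030517578], [215.8000030517578, 271.6000061035156]]
```

```bash
python3 - <<'E'
from h import *
# outer green edge position along e, seen from each camera: tilt shifts plan position at z=.09 differently
for n in('top_fin','scene_fin'):
    f=load(n);im=f['pixels'].astype(int);g=(im[...,1]>im[...,0]+20)&(im[...,1]>im[...,2]+8)
    v,u=np.nonzero(g);P=ray(f,np.c_[u,v],.09)[:,:2]-H;s=P@e;o=P@[e[1],-e[0]]
    out=[np.max(s[(abs(s)<.1)&(o>a)&(o<=a+.01)]) for a in np.arange(-.045,.04,.01)]
    out2=[np.min(s[(abs(s)<.1)&(o>a)&(o<=a+.01)]) for a in np.arange(-.045,.04,.01)]
    print(n,'outer edges flag/deck',np.round([np.median(out),np.median(out2)],4))
c=[-load(n)['R'].T@load(n)['t'] for n in('top_fin','scene_fin')]
for k in c: d=np.r_[H+.075*e,.09]-k; print('ds per dz',-(d[:2]@e)/d[2])
E
```

```text
top_fin outer edges flag/deck [ 0.0768 -0.0699]
scene_fin outer edges flag/deck [ 0.0752 -0.0726]
ds per dz -0.11402118391884891
ds per dz 0.3085774536031609
```

View pics/fin.png

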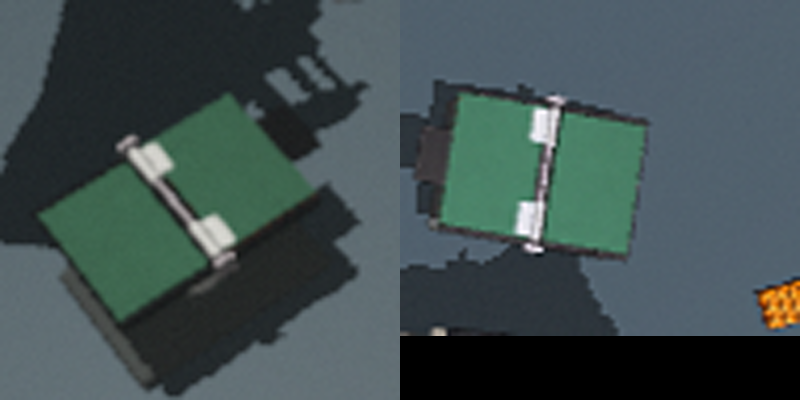

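The flag's outer edge projects where a flat flag should (z ≈ 90 mm), and the pad is at its original pixels. I'm handing in.

```bash
python3 -c "
from plant import workorder;print(workorder.close_job())"
```

```text
the job is handed in; nothing more can be done
None
```

I pressed the rocker to off, then flipped the flag over with the closed fingertips so it lies green side up. I drew the hand clear and handed the job in at about 15 s of robot time.

**Rocker:** I pressed until about 15 N showed it was against its stop. Afterwards the pictures showed its upper half standing up and its lower half level. I did not look at it closely again after the flag move.

**Flag:** The fingertips met about 3.4 N where the end stop should be. Green shows on the +x half with the tab beyond it. One outer corner projects to within a pixel of where a flat flag would put it.

**Everything else:**
- **Stand:** its hinge knobs stayed at the same pixels.
- **Bystanders:** the finger pad, sensor, bolt, manifold and guard are also within about 0.1 px of their first positions. I compared the wrench and jaw plate only by their bright outlines, which had not moved.

**Checks that disagreed:** The two-view heights of the flag's corners scattered from 83 to 103 mm, which I put down to pixel noise. A first look at the finger pad also seemed about 1 px off; it was in the hand's shadow and matched exactly once the hand moved away.

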